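# Set the running order of the display tap lights

## Task

The battery tap lights for the shop display remember the order in which they are switched on, so set it now: with a fingertip, press the red light's cap in, then the yellow, then the blue, so that each stays down. Press lightly, and leave the white light off. Do not pick up, tip or push aside any of the lights or the goods standing among them.

Things in the scene. Friction and masses are not known exactly. Their poses are not given: they have to be found in the camera images.
- red_light: the tap light with the red cap: a round grey housing 64 mm across and 24 mm high, loose on the table (about 0.34 kg, rubber foot), with a red round push cap, 48 mm across, on top; origin at the centre of the underside, z up.
- red_top (a point): centre of the top of the red cap (flat within 21 mm of the centre); 40 mm above the table when off, 30 mm when fully in (6 mm above the housing).
- red_cap (a joint): how far the catch under the red cap is pushed in, m: 0 = off, 0.010 = fully in; on above 0.006. It moves at about 3 N and stays where it is left. A cushion spring (2.5 N/mm) lies between: the top gives 1.2 mm before the catch moves and at most 5.5 mm past it, then stops hard. Pushing the top 10 to 12 mm down is a good press.
- yellow_light: the tap light with the yellow cap: a round grey housing 64 mm across and 24 mm high, loose on the table (about 0.34 kg, rubber foot), with a yellow round push cap, 48 mm across, on top; origin at the centre of the underside, z up.
- yellow_top (a point): centre of the top of the yellow cap (flat within 21 mm of the centre); 40 mm above the table when off, 30 mm when fully in (6 mm above the housing).
- yellow_cap (a joint): how far the catch under the yellow cap is pushed in, m: 0 = off, 0.010 = fully in; on above 0.006. It moves at about 3 N and stays where it is left. A cushion spring (2.5 N/mm) lies between: the top gives 1.2 mm before the catch moves and at most 5.5 mm past it, then stops hard. Pushing the top 10 to 12 mm down is a good press.
- blue_light: the tap light with the blue cap: a round grey housing 64 mm across and 24 mm high, loose on the table (about 0.34 kg, rubber foot), with a blue round push cap, 48 mm across, on top; origin at the centre of the underside, z up.
- blue_top (a point): centre of the top of the blue cap (flat within 21 mm of the centre); 40 mm above the table when off, 30 mm when fully in (6 mm above the housing).
- blue_cap (a joint): how far the catch under the blue cap is pushed in, m: 0 = off, 0.010 = fully in; on above 0.006. It moves at about 3 N and stays where it is left. A cushion spring (2.5 N/mm) lies between: the top gives 1.2 mm before the catch moves and at most 5.5 mm past it, then stops hard. Pushing the top 10 to 12 mm down is a good press.
- white_light: the tap light with the white cap: a round grey housing 64 mm across and 24 mm high, loose on the table (about 0.34 kg, rubber foot), with a white round push cap, 48 mm across, on top; origin at the centre of the underside, z up.
- white_top (a point): centre of the top of the white cap (flat within 21 mm of the centre); 40 mm above the table when off, 30 mm when fully in (6 mm above the housing).
- white_cap (a joint): how far the catch under the white cap is pushed in, m: 0 = off, 0.010 = fully in; on above 0.006. It moves at about 3 N and stays where it is left. A cushion spring (2.5 N/mm) lies between: the top gives 1.2 mm before the catch moves and at most 5.5 mm past it, then stops hard. Pushing the top 10 to 12 mm down is a good press.
- glass_candle: candle of pale wax in a clear glass, 60 mm across, 60 mm high; origin at the centre of its underside. Bystander.
- soap_block: kraft-brown wrapped soap block, 45 x 63 x 26 mm; origin at the centre of its underside. Bystander.
- big_candle: a second, larger candle in a clear glass, 66 mm across, 65 mm high, standing behind the others; origin at the centre of its underside. Bystander.
- card_spinner: tall square plywood card display on the right, fixed: 0.46 m high, within 180 mm of its upright axis, one corner towards the robot and one to the left; origin at the centre of its foot on the table. Nothing to do there: keep the arm clear of it.

How it is judged:
By the outcome, as a careful person would: the job done as asked, in the order asked, and still so for the second after the job is handed in, with the robot touching nothing.
It also fails if it takes over 45 s, if anything falls off the work surface, if the arm or the gripper's body presses on something with over 40 N, if the wrist force passes 120 N, or if a joint passes its speed limit or range.

## Robot

A 6-joint arm with a two-finger parallel gripper is mounted at the origin on a cart in front of the work surface, level with it; the furniture and walls round the work are solid. World frame = base frame: x ahead of the robot, y to its left, z up, the work surface at z = 0. Lengths are in m, angles in degrees, forces in N, time in s.
With the tool pointing down it reaches from about 0.325 to 0.9 m from the base axis. Payload 6.1 kg.
Tool frame: the origin (TCP) lies at the very end of the fingers, on their centre line; the grasp point (between the pads) lies 19 mm behind it; x points along the fingers, z is the direction in which the jaws open and shut, and the axes are right-handed (so a half turn about x gives the same grasp; the last joint's range is limited). The gripper opens to 87 mm and grips with 3 to 60 N. Pads are 19 mm wide; open, the fingers measure 117 mm over their backs; the gripper's body (75 mm by 190 mm) begins 51 mm behind the grasp point.
Start: joints at [57.462, 12.628, 87.462, -0, 79.91, -7.225], TCP at [0.267, 0.565, 0.223] pointing down, gripper open.
Joint ranges: [-170.65, 170.65], [-52.31, 119.04], [5.05, 147.46], [-71.25, 251.25], [11.57, 151.72], [-153.62, 153.62]. Speed limits (degrees/s): [147.25, 147.25, 172.46, 180, 180, 180].

## Interface

Orientations are given as a 3x3 rotation matrix whose columns are the frame's x, y, z axes.
In Python, from cell import arm gives the robot as it stands.
- The arm moves only by the tool servo_tool, never from a script. Its argument "rows" is a list of rows, each a list of 7 numbers: the closure, from 0 (fully open) to 1 (shut), then the shift along the tool's x, y, z in mm, then the turn, a rotation vector about the tool's x, y, z in degrees. In form: [[hand, dx, dy, dz, ax, ay, az], ...]. A call has exactly 10 rows; each row shifts and turns the pose as measured when the row begins, along the tool's axes as they then stand; what a row does not reach is not made up. A row lasts 1/8 s, in which the tool goes at most 62.5 mm and 10.7 degrees, less where a joint would pass 70% of its speed; a pose out of reach is approached as far as the arm can. A call is refused whole if a number of a shift passes 62.5 or a number of a turn 10.7, either way. A call with a gripper value outside its range is refused whole. The fingers move at their own pace and stop on an object; "force" is the grip in N (left out, the last holds). Time passes only in rows, so rows that do not move let the fingers close, or fill a call up. It gives the time, the measured TCP pose, the force and the opening at its end, in the units of the state.
- arm.get_obs(): the state, without advancing time (a new reading comes with each control period).
- arm.capture(name): name is "side" or "top" or "wrist"; returns the picture (400x640x3 uint8, red, green, blue); there is no depth.
- arm.get_calibration(name): a dict with "vertical_fov" (degrees; the focal length in pixels is half the picture's height over the tangent of half this angle, whatever the lens; pixels are square), "cx", "cy" (the principal point, pixels), "R" (3x3) and "t" (3): a world point X has camera coordinates R X + t; the wrist camera has in their place "T_tool_cam" (4x4, takes a point from camera to tool coordinates, whose origin is the TCP and whose axes are the tool frame's). Camera axes: x right, y down, z forward; pixel columns grow to the right and rows downward; lengths in m; the calibration is good to about 2 mm. A picture is of the moment at which its call begins: read the wrist's pose just before it. get_calibration takes no time and is no camera call.
- arm.hand_in(): hands the job in, once; it reports no verdict.
The state is a dict: "t": time; "q": joint angles; "joint_velocities": joint speeds; "joint_torque": joint torques, N m; "ee_pos": TCP position; "eef_rot": TCP orientation; "ft_force": force on the tool from outside, world axes, zero at the start; "moment": the same for the moment, N m; "finger_gap": finger opening in m.
Only numpy, scipy, OpenCV 4.12 (cv2) and the standard library are available. Lean on these libraries where they do the work, as an engineer would, in place of code of your own. Each camera call takes 0.05 s, during which the arm holds its last target.

## Working session

There is one attempt and no reset: what is moved stays moved. The work goes in short steps, Python scripts to look and compute and a tool call to move; the robot and the scene stay as the last step left them, time stands still between calls to the robot, and variables do not carry over. Pictures are saved under pics/ and viewed, and the job is handed in when it is done.

Besides the shell and the picture viewer there is one more tool, called after "Request:" as name(argument=value, ...) on one line, values as JSON. servo_tool: Moves the arm, as the interface text tells. Its arguments: {"type":"object","properties":{"rows":{"type":"array"},"force":{"type":"number"}},"required":["rows"]}

```bash
mkdir -p pics; python3 - <<'E'
from cell import arm
import cv2,numpy as np
np.set_printoptions(suppress=True,precision=4)
for n in ["side","top"]:
    im=arm.capture(n); cv2.imwrite(f"pics/{n}0.png",im[:,:,::-1]); print(n,arm.get_calibration(n))
print(arm.get_calibration("wrist"))
o=arm.get_obs(); print(o)
E
```

```text
side {'vertical_fov': 49.75991904509985, 'cx': 315.4590708656156, 'cy': 195.7108307995312, 'R': array([[-0.9556,  0.2947,  0.0097],
       [ 0.2151,  0.7191, -0.6608],
       [-0.2017, -0.6293, -0.7505]]), 't': array([ 0.5271, -0.0619,  1.2096])}
top {'vertical_fov': 44.38439528193663, 'cx': 317.7892363598371, 'cy': 192.7635015212042, 'R': array([[ 0.0235, -0.9997,  0.0049],
       [-0.9861, -0.024 , -0.1642],
       [ 0.1643, -0.001 , -0.9864]]), 't': array([-0.0268,  0.5112,  1.1298])}
{'vertical_fov': 63.91250129658163, 'cx': 324.79408328965366, 'cy': 199.5833656109334, 'T_tool_cam': array([[-0.0007, -0.2524,  0.9676, -0.1618],
       [-0.0006, -0.9676, -0.2524,  0.0688],
       [ 1.    , -0.0007,  0.0005, -0.0007],
       [ 0.    ,  0.    ,  0.    ,  1.    ]])}
{'t': 0.1, 'q': array([57.4613, 12.6716, 87.5183, -0.0005, 79.9114, -7.2254]), 'joint_velocities': array([ 0.0327, -0.0822, -0.1842,  0.044 ,  0.0711,  0.0259]), 'joint_torque': array([  0.0001, -49.5945, -38.8519,   0.07  ,   0.0515,  -0.    ]), 'ee_pos': array([0.2669, 0.5645, 0.2215]), 'eef_rot': array([[-0.0009, -0.904 ,  0.4276],
       [-0.0015,  0.4276,  0.904 ],
       [-1.    ,  0.0002, -0.0018]]), 'ft_force': array([0.3149, 0.1458, 0.0301]), 'moment': array([ 0.0101,  0.0048, -0.0111]), 'finger_gap': 0.08709304157470354}
```

View pics/top0.png

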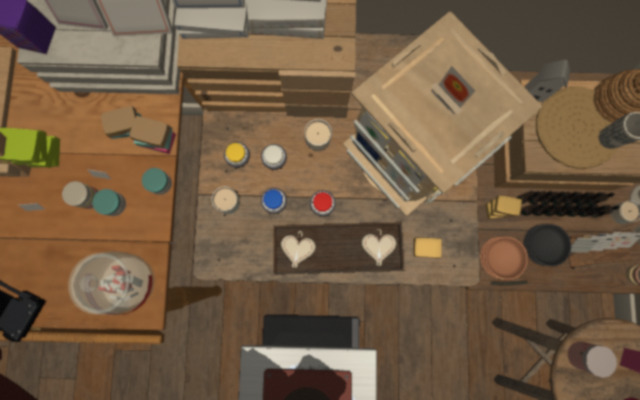

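View pics/side0.png

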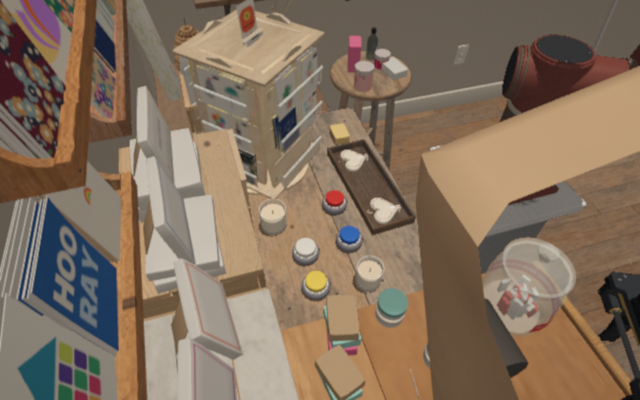

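```bash
cat > h.py <<'E'
import numpy as np
def ray(cal,uv,z):
    f=200/np.tan(np.radians(cal['vertical_fov']/2))
    d=np.array([(uv[0]-cal['cx'])/f,(uv[1]-cal['cy'])/f,1]); R=cal['R'];C=-R.T@cal['t'];w=R.T@d
    return C+w*(z-C[2])/w[2]
E
python3 - <<'E'
import cv2
a=cv2.imread('pics/top0.png')[105:285,190:450]; cv2.imwrite('pics/topc.png',cv2.resize(a,None,fx=3,fy=3,interpolation=2))
a=cv2.imread('pics/side0.png')[170:310,240:420]; cv2.imwrite('pics/sidec.png',cv2.resize(a,None,fx=4,fy=4,interpolation=2))
E
```

```text
(no output)
```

View pics/topc.png

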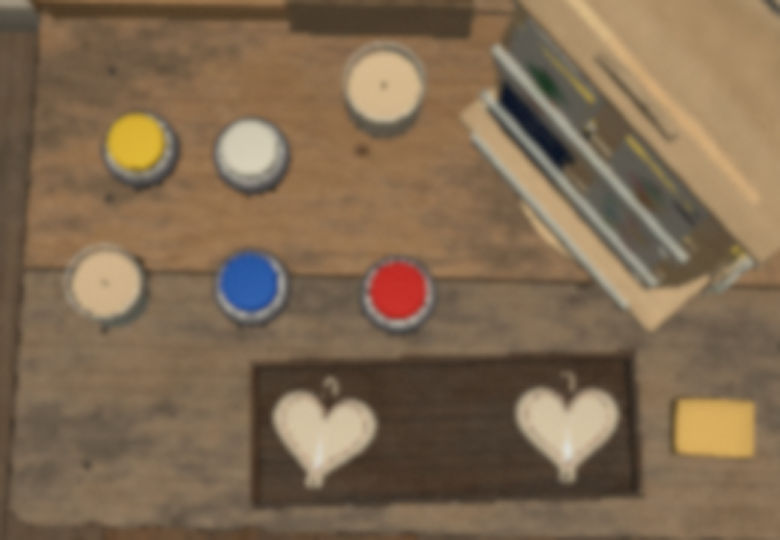

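View pics/sidec.png

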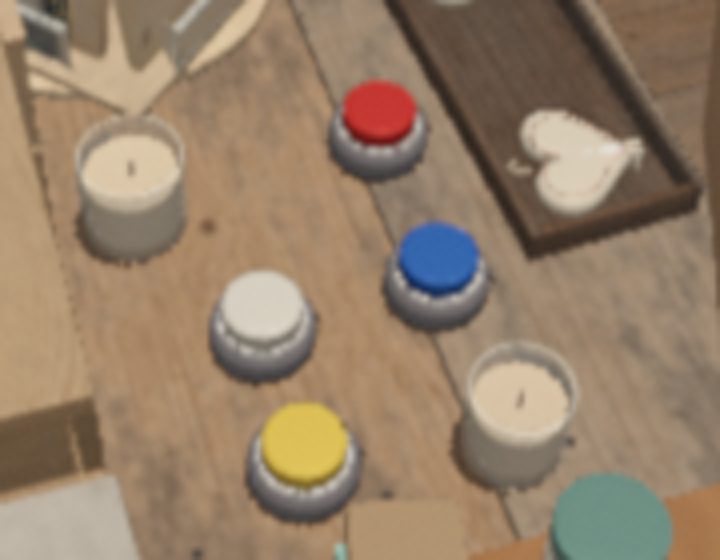

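```bash
python3 - <<'E'
from cell import arm
from h import *
np.set_printoptions(suppress=True,precision=4)
T=arm.get_calibration('top');S=arm.get_calibration('side')
t=dict(red=(398,290),yellow=(136,141),blue=(249,282),white=(250,148),gc=(105,283),bc=(384,86),soap=(714,428))
s=dict(red=(380,110),yellow=(305,440),blue=(438,257),white=(262,305),gc=(521,385),bc=(131,160))
for k in t:
    z=.04 if k in('red','yellow','blue','white') else .06
    print(k,ray(T,(190+t[k][0]/3,105+t[k][1]/3),z), ray(S,(240+s[k][0]/4,170+s[k][1]/4),z) if k in s else '')
E
```

```text
red [ 0.4908 -0.0267  0.04  ] [ 0.4944 -0.0187  0.04  ]
yellow [0.6074 0.1879 0.04  ] [0.6101 0.1943 0.04  ]
blue [0.4943 0.0921 0.04  ] [0.4989 0.0999 0.04  ]
white [0.6039 0.0955 0.04  ] [0.6077 0.1028 0.04  ]
gc [0.4878 0.2028 0.06  ] [0.4916 0.2069 0.06  ]
bc [ 0.6526 -0.0117  0.06  ] [ 0.6573 -0.0076  0.06  ]
soap [ 0.3862 -0.2725  0.06  ]
```

```bash
python3 - <<'E'
from cell import arm
from h import *
np.set_printoptions(suppress=True,precision=4)
T=arm.get_calibration('top')
for p in [(450,12),(355,92),(447,188),(540,102)]: print(ray(T,p,.46))
print(ray(T,(407,212),.01),ray(T,(345,145),.01),ray(T,(407,212),.1),ray(T,(345,145),.1))
E
```

```text
[ 0.7458 -0.2225  0.46  ]
[ 0.6051 -0.0692  0.46  ]
[ 0.4543 -0.2118  0.46  ]
[ 0.5959 -0.3616  0.46  ]
[ 0.4747 -0.2337  0.01  ] [ 0.6396 -0.0797  0.01  ] [ 0.4629 -0.217   0.1   ] [ 0.6154 -0.0747  0.1   ]
```

Request:
servo_tool(rows=[[1,-50,0,0,0,0,0],[1,-50,0,0,0,0,0],[1,-30,0,0,0,0,0],[1,0,-36,-29,0,0,0],[1,0,-36,-29,0,0,0],[1,0,-36,-29,0,0,0],[1,0,-36,-29,0,0,0],[1,0,-36,-29,0,0,0],[1,0,-36,-29,0,0,0],[1,0,-36,-29,0,0,0]], force=10)

```text
t: 1.35
ee_pos: [0.4092, 0.2658, 0.3506]
eef_rot: [[-0.007, -0.907, 0.422], [-0.01, 0.422, 0.907], [-1.0, 0.002, -0.012]]
ft_force: [0.1, -0.3, 0.3]
finger_gap: 0.0014
```

```bash
python3 - <<'E'
from cell import arm
import cv2,numpy as np
np.set_printoptions(suppress=True,precision=4)
o=arm.get_obs(); print(o)
for n in ["side","top","wrist"]:
    im=arm.capture(n); cv2.imwrite(f"pics/{n}1.png",im[:,:,::-1])
E
```

```text
{'t': 1.35, 'q': array([ 23.9864,  -8.9837,  96.0573,  -0.3451,  93.5067, -41.0902]), 'joint_velocities': array([-44.7147,  -9.2908,   8.5521,  -0.5631,   0.5988, -44.4177]), 'joint_torque': array([  4.4793, -32.4586, -40.2149,   0.0584,   0.323 ,   1.0461]), 'ee_pos': array([0.4092, 0.2658, 0.3506]), 'eef_rot': array([[-0.0068, -0.9067,  0.4217],
       [-0.0096,  0.4217,  0.9067],
       [-0.9999,  0.0021, -0.0116]]), 'ft_force': array([ 0.0748, -0.2977,  0.3369]), 'moment': array([ 0.0238, -0.0166,  0.0697]), 'finger_gap': 0.0013780711404906539}
```

View pics/top1.png

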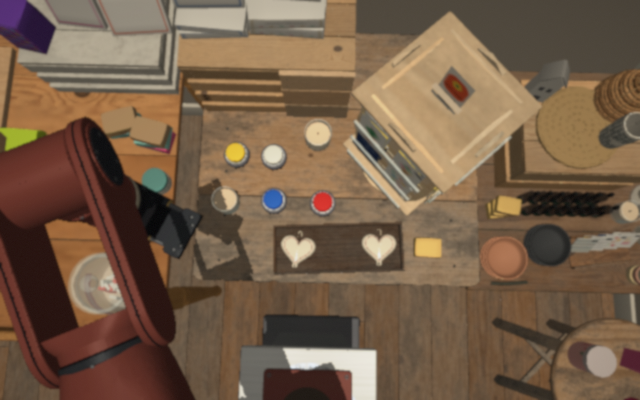

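View pics/side1.png

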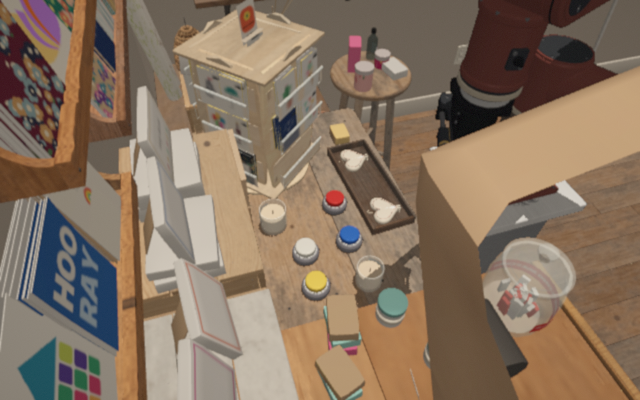

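View pics/wrist1.png

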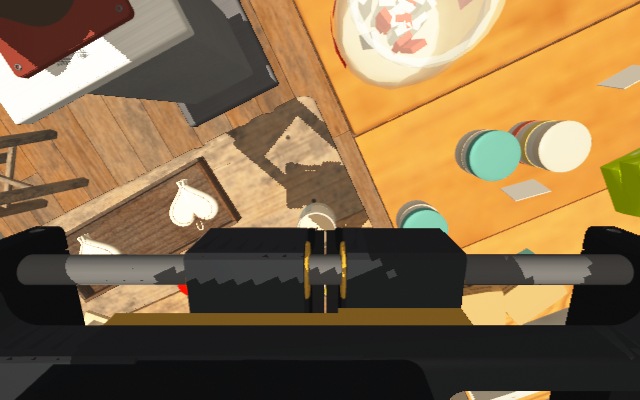

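Request:
servo_tool(rows=[[1,0,-26,-23,0,0,0],[1,0,-26,-23,0,0,0],[1,0,-26,-23,0,0,0],[1,0,-26,-23,0,0,0],[1,0,-26,-23,0,0,0],[1,0,-26,-23,0,0,0],[1,0,0,0,0,0,0],[1,0,0,0,0,0,0],[1,0,0,0,0,0,0],[1,0,0,0,0,0,0]])

```text
t: 2.75
ee_pos: [0.4917, 0.081, 0.349]
eef_rot: [[-0.012, -0.911, 0.413], [-0.004, 0.413, 0.911], [-1.0, 0.009, -0.009]]
ft_force: [0.7, -0.6, 0.2]
finger_gap: 0.0006
```

```bash
python3 - <<'E'
from cell import arm
import cv2,numpy as np,pickle
np.set_printoptions(suppress=True,precision=4)
o=arm.get_obs(); print(o['q'],o['joint_velocities'])
im=arm.capture("wrist"); cv2.imwrite("pics/wrist2.png",im[:,:,::-1])
pickle.dump(o,open('o2.pkl','wb'))
E
```

```text
[  0.4431  -7.3977  94.8141  -0.2394  93.2857 -65.1699] [ 0.7001 -0.1347  0.1388  0.0876  0.0631  0.2395]
```

View pics/wrist2.png

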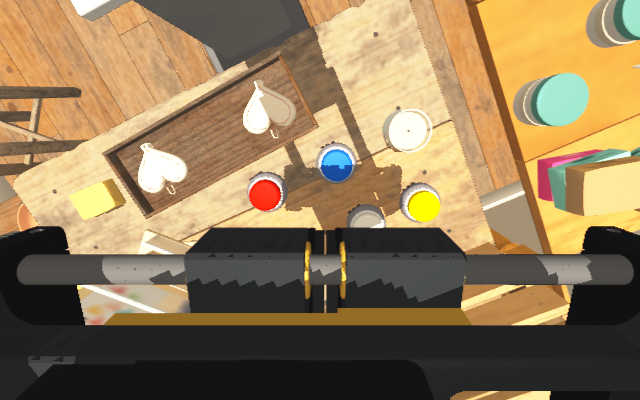

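```bash
cat >> h.py <<'E'
def wray(cal,o,uv,z):
    f=200/np.tan(np.radians(cal['vertical_fov']/2))
    M=cal['T_tool_cam'];R=np.array(o['eef_rot']);p=np.array(o['ee_pos'])
    w=R@M[:3,:3]@np.array([(uv[0]-cal['cx'])/f,(uv[1]-cal['cy'])/f,1]); C=R@M[:3,3]+p
    return C+w*(z-C[2])/w[2]
E
python3 - <<'E'
import cv2
a=cv2.imread('pics/wrist2.png')[100:235,230:450]; cv2.imwrite('pics/w2c.png',cv2.resize(a,None,fx=3.5,fy=3.5,interpolation=2))
E
```

```text
(no output)
```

View pics/w2c.png

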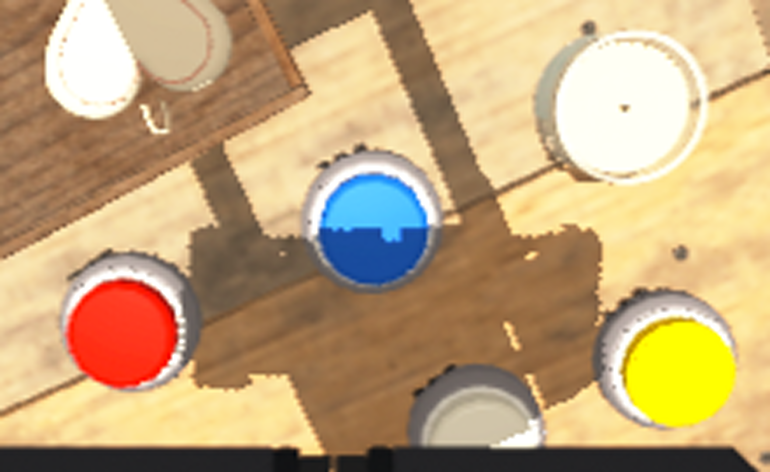

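```bash
python3 - <<'E'
from cell import arm
from h import *
import pickle
np.set_printoptions(suppress=True,precision=4)
o=pickle.load(open('o2.pkl','rb'));W=arm.get_calibration('wrist')
R=o['eef_rot'];p=o['ee_pos']; print(p)
for k,c in dict(red=(122,333),yellow=(679,373),blue=(375,229),gc=(632,107)).items():
    print(k,wray(W,o,(230+c[0]/3.5,100+c[1]/3.5),.06 if k=='gc' else .04))
E
```

```text
[0.4917 0.081  0.349 ]
red [ 0.4931 -0.0227  0.04  ]
yellow [0.6089 0.19   0.04  ]
blue [0.497  0.0952 0.04  ]
gc [0.4918 0.2072 0.06  ]
```

```bash
cat > plan.py <<'E'
import sys,numpy as np
from cell import arm
from scipy.spatial.transform import Rotation as Ro
np.set_printoptions(suppress=True,precision=2)
x,y,z,az=map(float,sys.argv[1:5])
o=arm.get_obs();R=o['eef_rot'];p=o['ee_pos'];a=np.radians(az)
zt=np.array([np.cos(a),np.sin(a),0]);xt=np.array([0,0,-1.]);T=np.column_stack([xt,np.cross(zt,xt),zt])
print('pos',p*1000,'t',o['t'],'F',o['ft_force'])
print('shift mm',R.T@(np.array([x,y,z])-p)*1000,'turn',Ro.from_matrix(R.T@T).as_rotvec(degrees=True),'v',o['joint_velocities'],'q',o['q'])
E
python3 plan.py .493 -.0227 .20 45
```

```text
pos [491.7   80.95 349.  ] t 2.8 F [-0.07  1.   -0.31]
shift mm [149.41 -45.4  -92.53] turn [20.6  -0.6  -0.44] v [-0.42 -0.04 -0.05 -0.15 -0.08 -0.12] q [  0.44  -7.4   94.81  -0.24  93.29 -65.17]
```

Request:
servo_tool(rows=[[1,0,0,0,7,-0.2,-0.1],[1,0,0,0,7,-0.2,-0.1],[1,0,0,0,6.6,-0.2,-0.2],[1,15,-18,-18,0,0,0],[1,25,-18,-18,0,0,0],[1,25,-18,-18,0,0,0],[1,25,-18,-18,0,0,0],[1,25,0,0,0,0,0],[1,15,0,0,0,0,0],[1,0,0,0,0,0,0]])

```text
t: 4.05
ee_pos: [0.4912, -0.0194, 0.2175]
eef_rot: [[0.005, -0.703, 0.711], [0.001, 0.711, 0.703], [-1.0, -0.003, 0.004]]
ft_force: [-0.4, 0.2, -0.8]
finger_gap: 0.0005
```

```bash
python3 plan.py .493 -.0227 .06 45; python3 - <<'E'
from cell import arm
import cv2
for n in ["side","top"]:
    im=arm.capture(n); cv2.imwrite(f"pics/{n}3.png",im[:,:,::-1])
E
```

```text
pos [491.23 -19.4  217.54] t 4.05 F [-0.38  0.18 -0.76]
shift mm [157.54  -3.13  -1.73] turn [-0.3   0.24  0.17] v [ 0.27 -0.61 -0.91  0.05  0.11  0.06] q [-11.54  -5.97 107.44   0.11  78.26 -56.26]
```

View pics/top3.png

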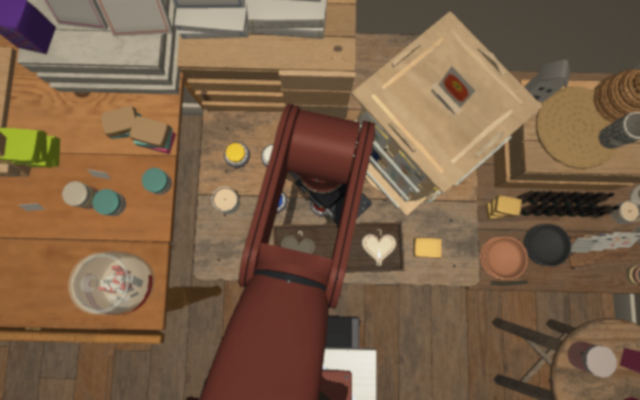

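View pics/side3.png

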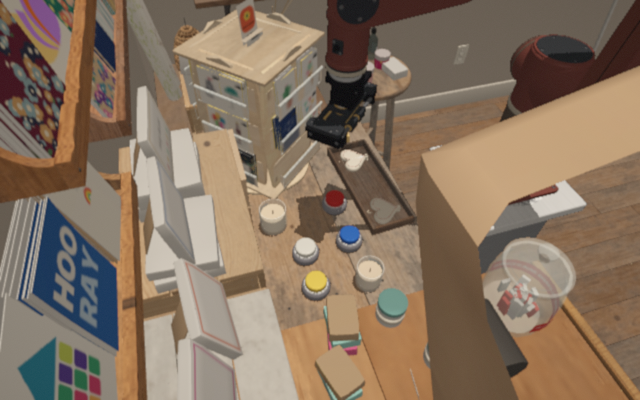

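```bash
python3 - <<'E'
from cell import arm
from h import *
np.set_printoptions(suppress=True,precision=3)
T=arm.get_calibration('top')
for z in(.45,.5,.55,.6,.65):
  for p in [(373,128),(357,120),(345,270),(290,108),(265,250)]:
    q=ray(T,p,z); print(z,p,q[:2],'dist to face',(q[1]-q[0]+.635-.0)/1.414)
E
```

```text
0.45 (373, 128) [ 0.55  -0.099] dist to face -0.009833372713009866
0.45 (357, 120) [ 0.562 -0.074] dist to face -0.0006802406328211845
0.45 (345, 270) [ 0.327 -0.058] dist to face 0.17708728547613692
0.45 (290, 108) [0.58  0.033] dist to face 0.06280428009948494
0.45 (265, 250) [0.354 0.064] dist to face 0.24406689329035397
0.5 (373, 128) [ 0.534 -0.093] dist to face 0.005116122948952964
0.5 (357, 120) [ 0.546 -0.07 ] dist to face 0.013657856742702416
0.5 (345, 270) [ 0.326 -0.055] dist to face 0.17955111294105838
0.5 (290, 108) [0.562 0.03 ] dist to face 0.0729018260603561
0.5 (265, 250) [0.351 0.059] dist to face 0.24205670933653742
0.55 (373, 128) [ 0.519 -0.088] dist to face 0.020065618610915714
0.55 (357, 120) [ 0.53  -0.066] dist to face 0.02799595411822594
0.55 (345, 270) [ 0.326 -0.052] dist to face 0.18201494040597993
0.55 (290, 108) [0.545 0.027] dist to face 0.08299937202122719
0.55 (265, 250) [0.349 0.054] dist to face 0.2400465253827209
0.6 (373, 128) [ 0.504 -0.082] dist to face 0.035015114272878546
0.6 (357, 120) [ 0.514 -0.062] dist to face 0.04233405149374954
0.6 (345, 270) [ 0.325 -0.049] dist to face 0.18447876787090142
0.6 (290, 108) [0.527 0.024] dist to face 0.09309691798209821
0.6 (265, 250) [0.347 0.048] dist to face 0.2380363414289044
0.65 (373, 128) [ 0.488 -0.076] dist to face 0.04996460993484122
0.65 (357, 120) [ 0.497 -0.058] dist to face 0.05667214886927314
0.65 (345, 270) [ 0.325 -0.046] dist to face 0.18694259533582291
0.65 (290, 108) [0.51  0.021] dist to face 0.10319446394296926
0.65 (265, 250) [0.344 0.043] dist to face 0.23602615747508784
```

Request:
servo_tool(rows=[[1,0,0,0,0,0,-3],[1,0,-3,-1,0,0,-3],[1,20,-1,-1,0,0,0],[1,20,0,0,0,0,0],[1,20,2,0,0,0,0],[1,20,2,0,0,0,0],[1,20,2,0,0,0,0],[1,20,2,0,0,0,0],[1,10,1,0,0,0,0],[1,0,0,0,0,0,0]])

```text
t: 5.4
ee_pos: [0.5115, -0.0259, 0.1023]
eef_rot: [[0.111, -0.7, 0.706], [-0.08, 0.702, 0.708], [-0.991, -0.135, 0.022]]
ft_force: [-0.5, -1.1, 0.9]
finger_gap: 0.0004
```

```bash
python3 plan.py .496 -.0255 .05 45; python3 - <<'E'
from cell import arm
import cv2
im=arm.capture("side")[:,:,::-1]
cv2.imwrite("pics/side4.png",im)
cv2.imwrite("pics/side4c.png",cv2.resize(im[40:240,240:440],None,fx=3,fy=3,interpolation=2))
E
```

```text
pos [511.51 -25.91 102.32] t 5.4 F [-0.5  -1.08  0.86]
shift mm [ 50.08  18.18 -11.81] turn [0.   1.26 7.74] v [ 0.2  -0.64 -0.97 -0.01  0.27  0.06] q [ -9.38  -0.85 116.09  -4.11  57.8  -52.41]
```

View pics/side4c.png

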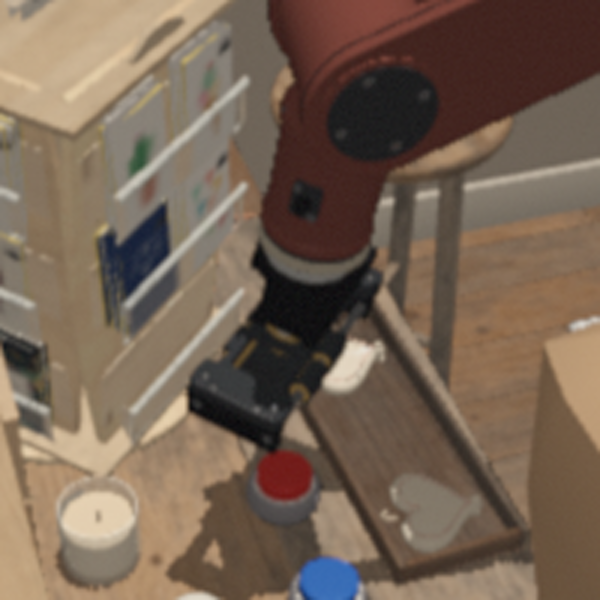

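```bash
cat >> h.py <<'E'
def proj(cal,X):
    f=200/np.tan(np.radians(cal['vertical_fov']/2)); c=cal['R']@np.array(X)+cal['t']
    return np.array([cal['cx']+f*c[0]/c[2],cal['cy']+f*c[1]/c[2]])
E
python3 - <<'E'
from cell import arm
from h import *
import cv2
S=arm.get_calibration('side');o=arm.get_obs();R=o['eef_rot'];p=o['ee_pos']
im=cv2.imread('pics/side4.png')
im=cv2.resize(im[130:230,280:380],None,fx=6,fy=6,interpolation=2)
def m(X,c):
    u=(proj(S,X)-[280,130])*6; print(u); cv2.circle(im,tuple(int(v) for v in u),4,c,-1)
m(p,(0,255,0))
for y in(-.0095,.0095):
  for z in(-.015,.015): m(p+R@np.array([0,y,z]),(255,255,0)); m(p+R@np.array([-.07,y*4,z*6]),(255,0,255))
cv2.imwrite('pics/side4d.png',im)
E
```

```text
[290.03101843 298.90284991]
[286.00703316 265.83304727]
[334.89694764   8.62819373]
[252.47049937 311.88504385]
[119.35834431 282.69866842]
[327.0789205  286.09783385]
[502.15610456  87.05978771]
[294.14027204 332.67340243]
[302.70301614 374.77134272]
```

View pics/side4d.png

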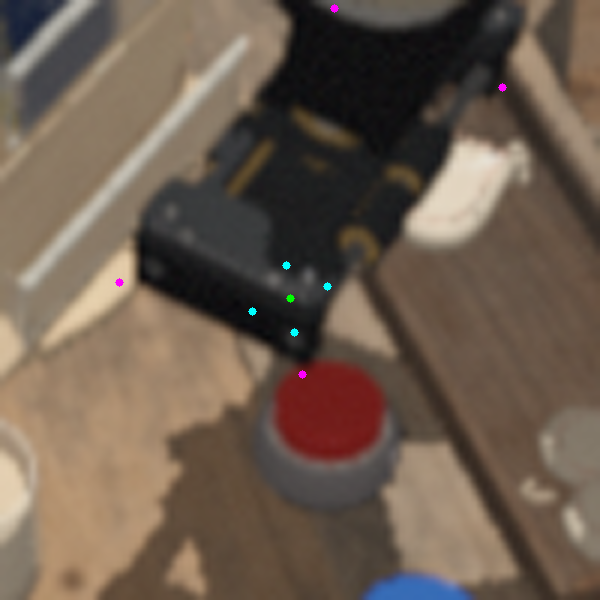

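Request:
servo_tool(rows=[[1,5,5,-3,0,0,0.5],[1,7,5,-3,0,0.3,0.5],[1,9,5,-3,0,0.3,0],[1,9,3,-3,0,0.3,0],[1,9,2,0,0,0,0],[1,9,1,0,0,0,0],[1,5,1,0,0,0,0],[1,0,0,0,0,0,0],[1,0,0,0,0,0,0],[1,0,0,0,0,0,0]])

```text
t: 6.7
ee_pos: [0.4931, -0.0231, 0.0454]
eef_rot: [[0.09, -0.701, 0.707], [-0.079, 0.703, 0.707], [-0.993, -0.119, 0.008]]
ft_force: [0.3, 0.3, 0.3]
finger_gap: 0.0006
```

```bash
python3 plan.py .496 -.0255 .044 45
```

```text
pos [493.13 -23.09  45.38] t 6.7 F [0.35 0.28 0.31]
shift mm [ 1.82 -3.54  0.32] turn [-0.05  0.43  6.86] v [-0.12 -0.1  -0.18  0.02  0.06  0.02] q [ -9.29   2.85 119.4   -4.63  52.01 -51.56]
```

Request:
servo_tool(rows=[[1,0,-3.5,0,0,0,0],[1,2,0,0,0,0,0],[1,2,0.3,0,0,0,0],[1,2,0.3,0,0,0,0],[1,2,0.3,0,0,0,0],[1,2,0.3,0,0,0,0],[1,2,0.3,0,0,0,0],[1,2,0.3,0,0,0,0],[1,0,0,0,0,0,0],[1,0,0,0,0,0,0]])

```text
t: 7.95
ee_pos: [0.4968, -0.026, 0.0321]
eef_rot: [[0.092, -0.701, 0.707], [-0.08, 0.703, 0.707], [-0.993, -0.121, 0.008]]
ft_force: [-0.6, -0.9, 2.0]
finger_gap: 0.0008
```

```bash
python3 plan.py .496 -.0255 .030 45
```

```text
pos [496.84 -25.99  32.09] t 7.95 F [-0.57 -0.88  1.99]
shift mm [ 1.95  1.19 -0.26] turn [-0.05  0.48  6.98] v [-0.02 -0.1   0.11  0.05 -0.1  -0.03] q [ -9.55   4.66 119.26  -4.75  50.2  -51.64]
```

Request:
servo_tool(rows=[[1,1.5,0.2,0,0,0,0],[1,1.5,0.2,0,0,0,0],[1,0,0,0,0,0,0],[1,0,0,0,0,0,0],[1,0,0,0,0,0,0],[1,0,0,0,0,0,0],[1,0,0,0,0,0,0],[1,0,0,0,0,0,0],[1,0,0,0,0,0,0],[1,0,0,0,0,0,0]])

```text
t: 9.2
ee_pos: [0.4969, -0.026, 0.0294]
eef_rot: [[0.092, -0.701, 0.707], [-0.08, 0.703, 0.707], [-0.993, -0.121, 0.008]]
ft_force: [-1.7, 0.1, 4.7]
finger_gap: 0.0008
```

```bash
python3 plan.py .496 -.0255 .030 45
```

```text
pos [496.88 -25.99  29.39] t 9.2 F [-1.73  0.13  4.65]
shift mm [-0.72  0.89 -0.27] turn [-0.05  0.47  6.98] v [ 0.04 -0.05  0.03 -0.01 -0.14 -0.01] q [ -9.54   4.97 119.3   -4.79  49.87 -51.59]
```

Request:
servo_tool(rows=[[1,-5,-0.6,0,0,0,0],[1,-15,-1.8,0,0,0,0],[1,-30,-3.6,0,0,0,0],[1,-30,-3,0,0,0,2],[1,-30,-2,0,0,0,2],[1,-30,-1,0,0,0,2],[1,-10,8,20,0,0.4,1],[1,-10,10,25,0,0,0],[1,0,10,25,0,0,0],[1,0,0,0,0,0,0]])

```text
t: 10.45
ee_pos: [0.525, 0.0462, 0.2028]
eef_rot: [[0.004, -0.707, 0.707], [0.005, 0.707, 0.707], [-1.0, 0.001, 0.006]]
ft_force: [-0.1, -0.9, -0.4]
finger_gap: 0.0004
```

```bash
python3 plan.py .609 .191 .12 45; python3 - <<'E'
from cell import arm
import cv2
for n in ["side","wrist"]:
    im=arm.capture(n)[:,:,::-1]; cv2.imwrite(f"pics/{n}5.png",im)
    if n=="side": cv2.imwrite("pics/side5c.png",cv2.resize(im[170:310,240:420],None,fx=4,fy=4,interpolation=2))
E
```

```text
pos [524.95  46.15 202.8 ] t 10.45 F [-0.05 -0.88 -0.4 ]
shift mm [ 83.85  42.96 161.32] turn [-0.03  0.35 -0.07] v [-1.16 -1.22  0.04 -1.1   0.69 -0.56] q [ -3.76  -0.16 103.49   0.32  76.49 -48.81]
```

View pics/side5c.png

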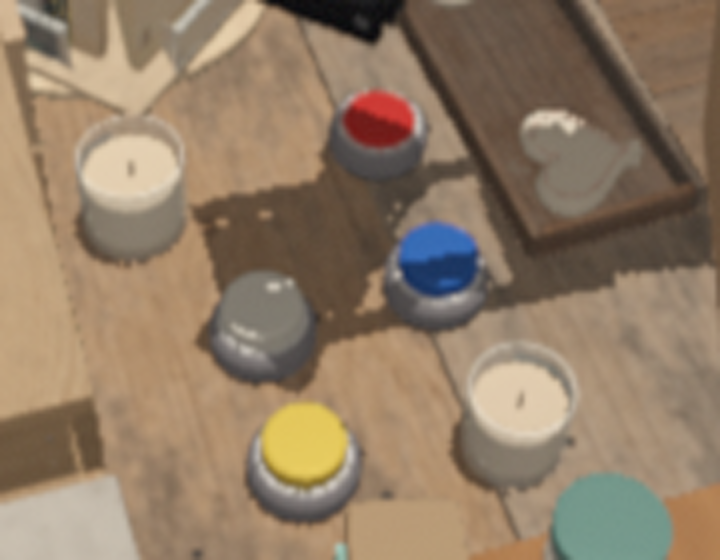

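View pics/wrist5.png

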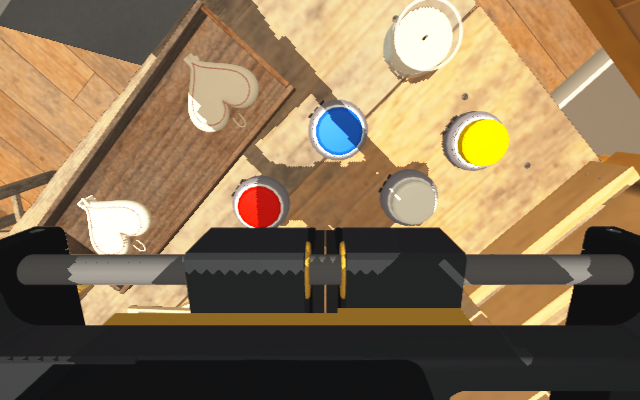

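Request:
servo_tool(rows=[[1,0,0,0,-9,0.1,0],[1,0,0,0,-9,0.1,0],[1,0,0,0,-9,0.1,0],[1,0,0,0,-8,0,0],[1,5,-13,36,0,0,0],[1,10,-13,36,0,0,0],[1,15,-13,36,0,0,0],[1,15,-13,36,0,0,0],[1,15,-6,18,0,0,0],[1,0,0,0,0,0,0]])

```text
t: 11.8
ee_pos: [0.6067, 0.1883, 0.1408]
eef_rot: [[-0.003, -0.986, 0.165], [-0.004, 0.165, 0.986], [-1.0, 0.002, -0.005]]
ft_force: [-0.1, 0.3, 0.2]
finger_gap: 0.0004
```

```bash
python3 plan.py .609 .191 .05 80; python3 - <<'E'
from cell import arm
import cv2,pickle
o=arm.get_obs();pickle.dump(o,open('o6.pkl','wb'))
im=arm.capture("wrist")[:,:,::-1]; cv2.imwrite("pics/wrist6.png",im)
E
```

```text
pos [606.71 188.26 140.76] t 11.8 F [-0.14  0.26  0.19]
shift mm [90.74 -2.02  3.5 ] turn [ 0.48 -0.27 -0.13] v [-0.88 -1.29 -0.42 -0.64  0.57 -0.41] q [ 10.24  17.99  90.02  -0.22  72.21 -70.17]
```

View pics/wrist6.png

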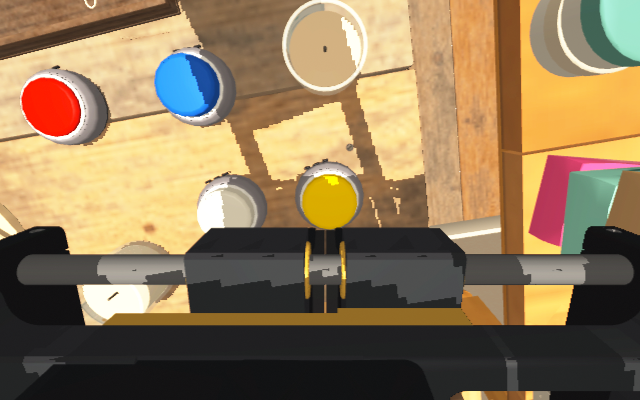

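```bash
python3 - <<'E'
from cell import arm
from h import *
import pickle
o=pickle.load(open('o6.pkl','rb'));W=arm.get_calibration('wrist')
for k,c,z in [('y',(330,201),.04),('b',(187,85),.04),('r',(52,107),.03)]: print(k,wray(W,o,c,z))
E
```

```text
y [0.60782106 0.19160969 0.04      ]
b [0.49765832 0.09724195 0.04      ]
r [ 0.49415244 -0.02066698  0.03      ]
```

Request:
servo_tool(rows=[[1,10,-1,1,0,0,0],[1,20,-1,1,0,0,0],[1,20,0,1,0,0,0],[1,20,0,0,0,0,0],[1,15,0,0,0,0,0],[1,10,0,0,0,0,0],[1,5,0,0,0,0,0],[1,0,0,0,0,0,0],[1,0,0,0,0,0,0],[1,0,0,0,0,0,0]])

```text
t: 13.1
ee_pos: [0.61, 0.1869, 0.0371]
eef_rot: [[0.0, -0.986, 0.169], [-0.005, 0.169, 0.986], [-1.0, -0.001, -0.004]]
ft_force: [-0.0, -0.4, 0.3]
finger_gap: 0.0006
```

```bash
python3 plan.py .608 .191 .0285 80
```

```text
pos [609.96 186.93  37.13] t 13.1 F [-0.03 -0.4   0.33]
shift mm [8.61 2.63 3.72] turn [ 0.28 -0.26  0.05] v [-0.03 -0.3  -0.12 -0.05 -0.05  0.01] q [ 10.1   25.14  92.92  -0.29  61.97 -70.04]
```

Request:
servo_tool(rows=[[1,2,0,0,0,0,0],[1,2,0,0,0,0,0],[1,2,0,0,0,0,0],[1,2,0,0,0,0,0],[1,1,0,0,0,0,0],[1,0,0,0,0,0,0],[1,0,0,0,0,0,0],[1,0,0,0,0,0,0],[1,0,0,0,0,0,0],[1,0,0,0,0,0,0]])

```text
t: 14.35
ee_pos: [0.6104, 0.187, 0.0291]
eef_rot: [[0.001, -0.986, 0.169], [-0.004, 0.169, 0.986], [-1.0, -0.002, -0.004]]
ft_force: [-1.3, -0.5, 3.3]
finger_gap: 0.0008
```

```bash
python3 plan.py .608 .191 .0285 80
```

```text
pos [610.41 187.02  29.13] t 14.35 F [-1.27 -0.45  3.31]
shift mm [0.61 3.05 3.52] turn [ 0.28 -0.24  0.11] v [ 0.04 -0.02  0.02  0.02  0.02 -0.07] q [ 10.1   25.78  93.04  -0.3   61.16 -70.04]
```

Request:
servo_tool(rows=[[1,-5,0,0,0,0,0],[1,-20,0,0,0,0,0],[1,-35,0,0,0,0,0],[1,-35,0,0,0,0,0],[1,-20,15,-18,0,0,0],[1,-10,26,-29,0,0,0],[1,0,26,-29,0,0,0],[1,0,22,-24,0,0,0],[1,0,8,-9,0,0,0],[1,0,0,0,0,0,0]])

```text
t: 15.6
ee_pos: [0.4974, 0.0949, 0.1694]
eef_rot: [[0.016, -0.986, 0.168], [-0.003, 0.168, 0.986], [-1.0, -0.016, -0.0]]
ft_force: [-0.8, -0.4, -0.1]
finger_gap: 0.0006
```

```bash
python3 plan.py .497 .0965 .05 80; python3 - <<'E'
from cell import arm
import cv2,pickle
o=arm.get_obs();pickle.dump(o,open('o7.pkl','wb'))
im=arm.capture("wrist")[:,:,::-1]; cv2.imwrite("pics/wrist7.png",im)
im=arm.capture("side")[:,:,::-1]
cv2.imwrite("pics/side7c.png",cv2.resize(im[170:310,240:420],None,fx=4,fy=4,interpolation=2))
E
```

```text
pos [497.44  94.86 169.35] t 15.6 F [-0.78 -0.43 -0.1 ]
shift mm [119.32   2.67   1.59] turn [ 0.31 -0.02  0.94] v [ 0.21 -0.41 -0.6   0.13 -0.13  0.16] q [  2.01  -1.86 108.89  -0.22  72.05 -78.23]
```

View pics/wrist7.png

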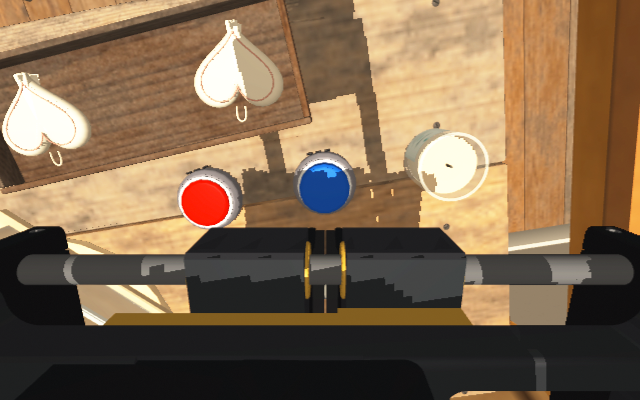

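View pics/side7c.png

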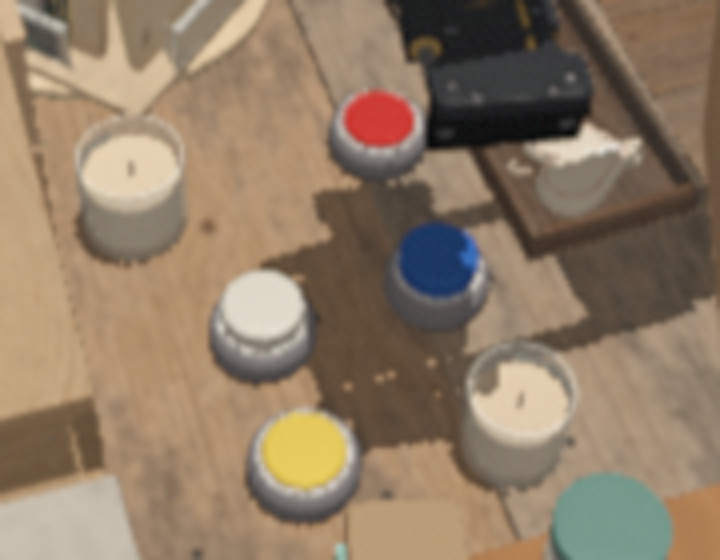

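Request:
servo_tool(rows=[[1,12,0.5,0.5,0,0,0.5],[1,22,0.5,0.5,0,0,0.4],[1,22,0.5,0.5,0,0,0],[1,20,0.5,0.5,0,0,0],[1,15,0,0,0,0,0],[1,8,0,0,0,0,0],[1,5,0,0,0,0,0],[1,0,0,0,0,0,0],[1,0,0,0,0,0,0],[1,0,0,0,0,0,0]])

```text
t: 16.95
ee_pos: [0.4996, 0.1004, 0.0585]
eef_rot: [[-0.002, -0.986, 0.165], [0.001, 0.165, 0.986], [-1.0, 0.002, 0.0]]
ft_force: [0.5, -0.1, -0.2]
finger_gap: 0.0003
```

```bash
python3 plan.py .497 .0965 .0285 80
```

```text
pos [499.58 100.41  58.45] t 16.95 F [ 0.5  -0.08 -0.18]
shift mm [29.96  1.83 -4.29] turn [ 0.52  0.01 -0.13] v [-0.01 -0.27 -0.3   0.   -0.02  0.06] q [  2.46   7.69 112.13   0.05  60.3  -78.08]
```

Request:
servo_tool(rows=[[1,3,1,-2,0,0,0],[1,6,1,-2,0,0,0],[1,6,0,0,0,0,0],[1,4,0,0,0,0,0],[1,3,0,0,0,0,0],[1,2,0,0,0,0,0],[1,2,0,0,0,0,0],[1,1,0,0,0,0,0],[1,0,0,0,0,0,0],[1,0,0,0,0,0,0]])

```text
t: 18.2
ee_pos: [0.4974, 0.0965, 0.0309]
eef_rot: [[-0.001, -0.986, 0.165], [0.001, 0.165, 0.986], [-1.0, 0.001, 0.0]]
ft_force: [-1.0, -0.6, 1.8]
finger_gap: 0.0005
```

```bash
python3 plan.py .497 .0965 .0285 80
```

```text
pos [497.38  96.5   30.86] t 18.2 F [-1.02 -0.61  1.84]
shift mm [ 2.36  0.37 -0.06] turn [ 0.52  0.02 -0.05] v [ 0.07  0.06  0.03 -0.03 -0.02 -0.05] q [  2.03   9.88 113.23   0.04  56.93 -78.51]
```

Request:
servo_tool(rows=[[1,1.2,0,0,0,0,0],[1,1.2,0,0,0,0,0],[1,0,0,0,0,0,0],[1,0,0,0,0,0,0],[1,0,0,0,0,0,0],[1,0,0,0,0,0,0],[1,0,0,0,0,0,0],[1,0,0,0,0,0,0],[1,0,0,0,0,0,0],[1,0,0,0,0,0,0]])

```text
t: 19.45
ee_pos: [0.4974, 0.0965, 0.0288]
eef_rot: [[-0.001, -0.986, 0.165], [0.001, 0.165, 0.986], [-1.0, 0.001, 0.0]]
ft_force: [-1.7, -0.4, 3.8]
finger_gap: 0.0006
```

Request:
servo_tool(rows=[[1,-5,0,0,0,0,0],[1,-20,0,0,0,0,0],[1,-35,0,0,0,0,0],[1,-40,0,0,0,0,0],[1,-40,0,0,0,0,0],[1,-40,0,0,0,0,0],[1,-20,0,0,0,0,0],[1,0,0,0,0,0,0],[1,0,0,0,0,0,0],[1,0,0,0,0,0,0]])

```text
t: 20.7
ee_pos: [0.4956, 0.0965, 0.2313]
eef_rot: [[-0.005, -0.986, 0.165], [0.001, 0.165, 0.986], [-1.0, 0.005, 0.0]]
ft_force: [0.3, -0.4, -0.6]
finger_gap: 0.0005
```

```bash
python3 plan.py .497 .0965 .0285 80; python3 - <<'E'
from cell import arm
import cv2
im=arm.capture("wrist")[:,:,::-1]; cv2.imwrite("pics/wrist8.png",im)
im=arm.capture("side")[:,:,::-1]
cv2.imwrite("pics/side8c.png",cv2.resize(im[170:310,240:420],None,fx=4,fy=4,interpolation=2))
E
```

```text
pos [495.57  96.46 231.31] t 20.7 F [ 0.29 -0.39 -0.64]
shift mm [202.8   -2.41   0.24] turn [ 0.5   0.01 -0.28] v [-0.03  0.49  0.74 -0.02 -0.34  0.01] q [  2.01  -4.14 104.24   0.07  80.17 -78.5 ]
```

View pics/side8c.png

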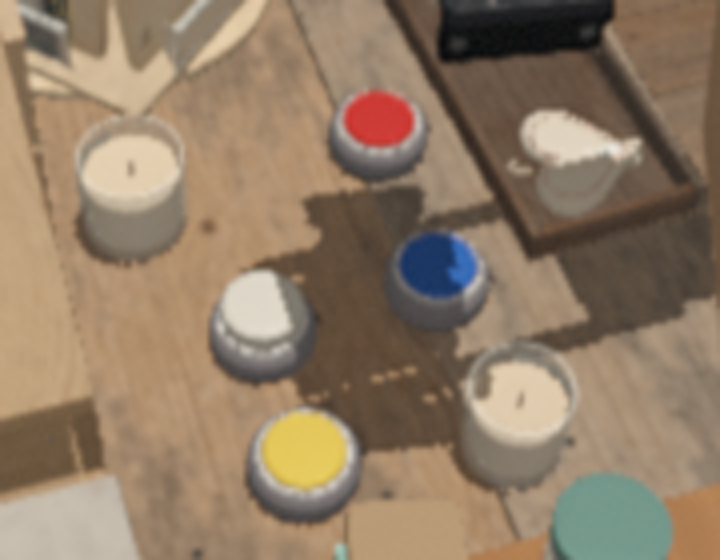

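View pics/wrist8.png

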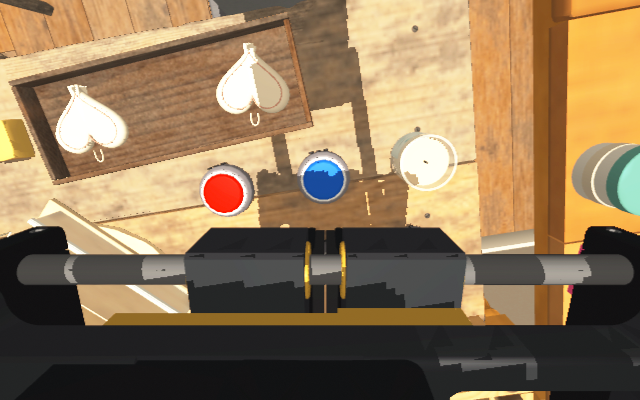

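```bash
python3 - <<'E'
from cell import arm
from h import *
import cv2
S=arm.get_calibration('side'); b=arm.capture('side')[:,:,::-1]; a=cv2.imread('pics/side0.png')
for k,X,(u,v) in [('red',(.493,-.0227),(335,198)),('yellow',(.608,.191),(316,280)),('blue',(.497,.0965),(349,235))]:
    r=[]
    for im in(a,b):
        h=cv2.cvtColor(np.ascontiguousarray(im[v-18:v+20,u-20:u+20]),cv2.COLOR_BGR2HSV)
        H=h[...,0].astype(int); c={'red':0,'yellow':25,'blue':110}[k]
        m=(np.minimum(abs(H-c),180-abs(H-c))<9)&(h[...,1]>(150))
        ys,xs=np.nonzero(m); r.append((xs.mean(),np.percentile(ys,1),np.percentile(ys,99),m.sum()))
    print(k,np.round(r,1), 'predicted dv 10mm',proj(S,X+(.03,))-proj(S,X+(.04,)))
E
```

```text
red [[ 19.3  11.   25.  225. ]
 [ 19.4  13.   25.  168. ]] predicted dv 10mm [-0.17120318  2.58235187]
yellow [[ 19.6  10.   28.  319. ]
 [ 18.6  13.   28.  161. ]] predicted dv 10mm [-0.05430662  2.36006254]
blue [[ 20.1  10.   25.  247. ]
 [ 20.   12.   26.  200. ]] predicted dv 10mm [-0.29143839  2.50478235]
```

```bash
python3 -c "
from cell import arm
print(arm.hand_in())"
```

```text
the job is handed in; nothing more can be done
None
```

I pressed the red cap, then the yellow, then the blue with the closed fingertips, lifted clear, and handed the job in at about 21 s.

- **Press depth and force:** each cap went about 11–12 mm down, at about 3–5 N measured while holding.
- **Caps staying down:** in the final side pictures the three caps sit about 2–3 px lower than at the start. A full 10 mm press should show about 2.5 px, so they agree to within a pixel.
- **Everything else:** by eye, the white cap is still up, and the lights and both candles show no visible shift. The soap block was out of most later views, but the arm never went near it. The arm was clear of everything, about 0.23 m up over the blue light.
- **Disagreements:** the top and side cameras differed by 4–8 mm on where the lights stand. The wrist camera fell between them, so I aimed with it.
- **Yellow approach:** the arm came down further than I had asked, so the yellow press began during that move. It was about 5 mm off-centre but stayed on the cap.
- **Tilt at red:** I tilted the tool about 7° there to keep the wrist away from the card spinner.

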